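Pack the last test block and snug the end stop

ROBOT

A 7-joint arm with a two-finger parallel gripper is mounted at the origin on a cart in front of the work surface, level with it; the furniture and walls round the work are solid. World frame = base frame: x ahead of the robot, y to its left, z up, the work surface at z = 0. Lengths are in m, angles in rad, forces in N, time in s.
With the tool pointing down it reaches from about 0.4 to 0.85 m from the base axis. Payload 4.5 kg.
Tool frame: the origin (TCP) lies between the finger pads; the fingertips stand r.tcp_to_tips ahead of it and the grasp point (between the pads) is the TCP (r.tcp_to_tips is the distance from the TCP to the fingertips, in m); z points along the fingers, y is the line along which they close (so a half turn about z gives the same grasp; the last joint's range is limited). The gripper opens to 85 mm and grips with 20 to 120 N. Pads are 22 mm wide; open, the fingers measure 114 mm over their backs; the gripper's body (76 mm by 85 mm) begins 54 mm behind the grasp point. The pads swing forward as they close: fully open they stand 13 mm farther back than shut.
Start: joints at [1.166, 0.689, -0.195, 1.565, 0.157, 0.902, -0.215], TCP at [0.266, -0.566, 0.25] pointing down, gripper open.
Joint ranges: [-3.01, 3.01], [-0.46, 2.08], [-1.47, 1.51], [0.13, 2.56], [-1, 4.14], [0.04, 2.09], [-2.66, 2.66]. Speed limits (rad/s): [2.57, 2.57, 3.14, 3.14, 3.14, 3.14, 3.14].

INTERFACE

Orientations are given as a unit quaternion [w, x, y, z].
In Python, from station import get_state, vision, r gives the robot as it stands. The module is installed in compiled form; this text tells all that it offers.
- The arm moves only by the tool carry_out, never from a script. Its argument "steps" is a list of rows, each a list of 7 numbers: the shift along the world's x, y, z in units of 25 mm (1.0 is 25 mm), then the turn, a rotation vector about the world's x, y, z in units of 5 degrees (1.0 is 5 degrees), then the finger opening in mm, from 0 to 85.4. In form: [[x, y, z, wx, wy, wz, grip], ...]. A call has 1 to 20 rows; each row shifts and turns the commanded pose from where the row before left it; what a row does not reach is not made up. A row lasts 1/10 s, in which the tool goes at most 50 mm and 8.59 degrees, less where a joint would pass 70% of its speed; a pose out of reach is approached as far as the arm can. A call is refused whole if a number of a shift passes 1 or a number of a turn 1, either way. A call with a gripper value outside its range is refused whole. The fingers move at their own pace and stop on an object; "squeeze" is the grip in N (left out, the last holds). Time passes only in rows, so rows that do not move let the fingers close. It gives the time, the measured TCP pose, the force, the opening and the grip force at its end, in the units of the state.
- get_state(): the state, without advancing time (a new reading comes with each control period).
- vision.capture(name): name is "scene" or "top" or "wrist"; returns a dict with "pixels" (384x512x3 uint8, red, green, blue), "K" (3x3 intrinsics, pixels), "rvec" (rotation vector, rad) and "tvec" (3), from world to camera coordinates, as OpenCV has them. Camera axes: x right, y down, z forward; pixel columns grow to the right and rows downward; lengths in m; the calibration is good to about 2 mm. A picture is of the moment at which its call begins. There is no depth.
- r.hand_in(): hands the job in; it is judged then, once.
The state is a dict: "clock": time; "joints": joint angles; "qd": joint speeds; "joint_efforts": joint torques, N m; "position": TCP position; "tool_rot": TCP orientation; "contact_force": force on the tool from outside, world axes, zero at the start; "ft_torque": the same for the moment, N m; "finger_gap": finger opening in m; "grasp_force": force on a finger pad.
Only numpy, scipy, OpenCV 4.12 (cv2) and the standard library are available. Lean on these libraries where they do the work, as an engineer would, in place of code of your own. Each camera call takes 0.05 s, during which the arm holds its last target. There are 200 camera calls.

TASK

The block rack holds two aluminium test blocks on end and has a gap for the third, which lies on its narrow side on the bench. Stand the third block on its end in the gap too, broad face to broad face like a book beside the others, and let go of it; there is no room in the gap for fingers on its broad faces, so it has to be set down and taken again by its narrow sides. Then slide the end stop up so that all three blocks stand upright and snug between stop and wall with no play, without forcing it, and leave the bushing, the bearing and the flange hub where they are.

Things in the scene. Friction and masses are not known exactly. Their poses are not given: they have to be found in the camera images.
- rack: Aluminium rack fixed to the bench. Origin: centre of its underside, z up. Base 70 (x) x 190 (y) x 10 mm: blocks stand at z = 10 mm. Wall at the +y end: 34 mm wide, inner face at y = +75 mm, top at z = 85 mm. Two 8 mm steel guide rods along y at x = +-21 mm, tops at z = 19 mm, leave a channel 34 mm wide; both rod ends have holders 60 mm wide, top z = 28 mm. The end stop slides on the rods.
- rack_wall (a point): Foot of the wall's inner face, at x = 0, y = +75 mm, z = 10 mm in the rack.
- end_stop (a joint): Travel of the end stop in m: 0 = fully back, growing as it slides in the rack's +y direction toward the wall; range 0 to 0.060. Distance from its front face to the wall's inner face = 0.070 - value; three blocks touching take 0.048. About 1.5 N moves it, up to 6 N when it slides all three blocks; it stays where it is left. Pressing harder than 40 N on the blocks counts as forcing it.
- stop_face (a point): Middle of the end stop's front face (toward the wall), at rack z = 50 mm. The stop is an upright plate 34 mm wide, 8 mm thick, top at rack z = 85 mm, on a dark carriage 58 mm wide reaching 35 mm back from the front face, top at rack z = 28 mm. It can be pushed on the back of the plate above the carriage.
- loose_block: The block to be packed: aluminium block, 28 x 68 x 16 mm along its own x, y, z, about 80 g. Starts on the bench on its narrow 68 x 16 mm side (28 mm high), its length roughly along world y. Origin at the centre of one broad face; z points from it to the other. Either end may be down and either broad face may face the wall.
- loose_block_mid (a point): Centre of the loose block's volume.
- block_a: Block standing on end in the rack next to the wall, up to 4 mm from it: aluminium block, 28 x 68 x 16 mm along its own x, y, z, about 80 g. Same axes as the loose block (y up).
- block_a_mid (a point): Centre of block_a's volume.
- block_b: Block standing on end in the rack, next after block_a, with a few mm of gap: aluminium block, 28 x 68 x 16 mm along its own x, y, z, about 80 g. Same axes as the loose block (y up).
- block_b_mid (a point): Centre of block_b's volume; its broad face toward the end stop lies 8 mm from it. The gap from there to the end stop is 23 to 34 mm at the start.
- bushing: Bystander: turned steel bushing, 47 mm across, 50 mm high, upright on the bench. Origin at the centre of its underside.
- bearing: Bystander: ball bearing, 42 mm across, 15 mm high, flat on the bench. Origin at the centre of its underside.
- flange_hub: Bystander: dark flanged hub, 70 x 65 mm, 35 mm high, on the bench. Origin at the centre of its underside.
Things that resemble listed ones, but are neither listed nor needed, are in the scene too. Leave any brown, purple or turquoise look-alike of the loose_block alone.

How it is judged:
On the way:
1. the loose block stands on end in the rack's gap, let go, before the stop is closed up (angle between the y axis of loose_block and the z axis of rack, either way round below 0.25 rad and angle between the z axis of loose_block and the y axis of rack, either way round below 0.25 rad and y of loose_block_mid in the frame of rack between 0 and 0.075 m and x of loose_block_mid in the frame of rack between -0.008 and 0.008 m and z of loose_block_mid in the frame of rack between 0.037 and 0.051 m and contact force between the fingers and loose_block below 0.1 N and value of joint end_stop below 0.0195 m), for 0.2 s.
At the end, for the whole second after the job is handed in: All three blocks stand on end on the rack's base within about 5 degrees, broad faces toward the wall, within 8 mm of its centre line, between wall and end stop, with no more than 1.5 mm of play in all (end stop joint above 0.0205) (angle between the y axis of each of loose_block, block_a, block_b and the z axis of rack, either way round below 0.08 rad and angle between the z axis of each of loose_block, block_a, block_b and the y axis of rack, either way round below 0.1 rad and y of loose_block_mid in the frame of rack between 0 and 0.075 m and x of loose_block_mid in the frame of rack between -0.008 and 0.008 m and z of loose_block_mid in the frame of rack between 0.04 and 0.048 m and y of block_a_mid in the frame of rack between 0 and 0.075 m and x of block_a_mid in the frame of rack between -0.008 and 0.008 m and z of block_a_mid in the frame of rack between 0.04 and 0.048 m and y of block_b_mid in the frame of rack between 0 and 0.075 m and x of block_b_mid in the frame of rack between -0.008 and 0.008 m and z of block_b_mid in the frame of rack between 0.04 and 0.048 m and value of joint end_stop above 0.0205 m and linear speed of loose_block below 0.02 m/s); the robot touches nothing.
It fails at once if the end stop is forced: it is pressed against the blocks with more than 40 N (contact force between end_stop and loose_block above 40 N or contact force between end_stop and block_b above 40 N or contact force between end_stop and block_a above 40 N).
It fails at once if a bystander (bushing, bearing or flange hub) is moved more than 15 mm (distance of any of bushing, bearing, flange_hub from where it was at the start of the episode above 0.015 m).
It also fails if it takes over 58 s, if anything falls off the work surface, if the arm or the gripper's body presses on something with over 40 N, if the wrist force passes 120 N, or if a joint passes its speed limit or range.

## Working session

There is one attempt and no reset: what is moved stays moved. The work goes in short steps, Python scripts to look and compute and a tool call to move; the robot and the scene stay as the last step left them, time stands still between calls to the robot, and variables do not carry over. Pictures are saved under pics/ and viewed, at most 10 in all, crops included, and the job is handed in when it is done.

Besides the shell and the picture viewer there is one more tool, called after "Call:" by a JSON object that holds its "method" and its "body". carry_out: Moves the arm, as the interface text tells. Its arguments: {"type":"object","properties":{"steps":{"type":"array","items":{"type":"array","items":{"type":"number"}}},"squeeze":{"type":"number"}},"required":["steps"]}

```bash
mkdir -p pics; cat > h.py <<'E'
import numpy as np, cv2
from station import get_state, vision, r
def cap(n,f=None):
    d=vision.capture(n)
    if f: cv2.imwrite('pics/'+f,cv2.cvtColor(d['pixels'],cv2.COLOR_RGB2BGR)); np.savez('pics/'+f[:-4]+'.npz',**d)
    return d
def load(f): return dict(np.load('pics/'+f+'.npz'))
def ray(d,uv):
    R=cv2.Rodrigues(d['rvec'])[0]; o=-R.T@np.ravel(d['tvec'])
    v=R.T@np.linalg.solve(d['K'],np.array([uv[0],uv[1],1.])); return o,v/np.linalg.norm(v)
def plane(d,uv,z):
    o,v=ray(d,uv); return o+v*(z-o[2])/v[2]
def tri(d1,p1,d2,p2):
    o1,v1=ray(d1,p1);o2,v2=ray(d2,p2)
    s=np.linalg.lstsq(np.c_[v1,-v2],o2-o1,rcond=None)[0]
    a,b=o1+s[0]*v1,o2+s[1]*v2; return (a+b)/2,np.linalg.norm(a-b)
def proj(d,P): return cv2.projectPoints(np.array(P,float).reshape(-1,3),d['rvec'],d['tvec'],d['K'],None)[0].reshape(-1,2)
E
python3 - <<'E'
from h import *
a=cap('scene','s1.png');b=cap('top','t1.png')
A=a['pixels'][...,::-1];B=b['pixels'][...,::-1]
cv2.imwrite('pics/t1b.png',cv2.resize(B,(800,600),interpolation=cv2.INTER_CUBIC))
cv2.imwrite('pics/s1b.png',cv2.resize(A,(800,600),interpolation=cv2.INTER_CUBIC))
for d in(a,b): print(ray(d,(256,192)),d['K'][0,0])
print(get_state(),r.tcp_to_tips)
E
```

```text
(array([-0.06697006,  0.31370258,  0.73422194]), array([ 0.61774088, -0.31609059, -0.7200576 ])) 363.7988336479063
(array([0.38606315, 0.03595942, 0.99354502]), array([ 0.16056783,  0.00388739, -0.98701715])) 363.74701100482605
{'clock': 0.1, 'joints': array([ 1.16579383,  0.68992434, -0.19456238,  1.56620292,  0.1572823 ,
        0.9025053 , -0.21509772]), 'qd': array([ 7.69654139e-04, -6.39582746e-04, -1.39729220e-03, -3.00149002e-03,
       -2.55152842e-04, -1.68310396e-03,  3.07741873e-05]), 'joint_efforts': array([-3.86685744e-03, -5.40604842e+01, -1.27196275e+00, -1.58987099e+01,
        9.37312259e-03,  4.31791603e-03,  1.16344847e-05]), 'position': array([ 0.26529376, -0.56530851,  0.24956006]), 'tool_rot': array([-7.95462257e-04,  9.76017193e-01,  2.17691892e-01, -2.16670718e-04]), 'contact_force': array([-1.25668893,  0.69493857,  0.03498725]), 'ft_torque': array([ 0.01610341, -0.002     , -0.00508786]), 'grasp_force': 0.0, 'finger_gap': 0.0852826544595563} 0.019
```

View pics/t1b.png

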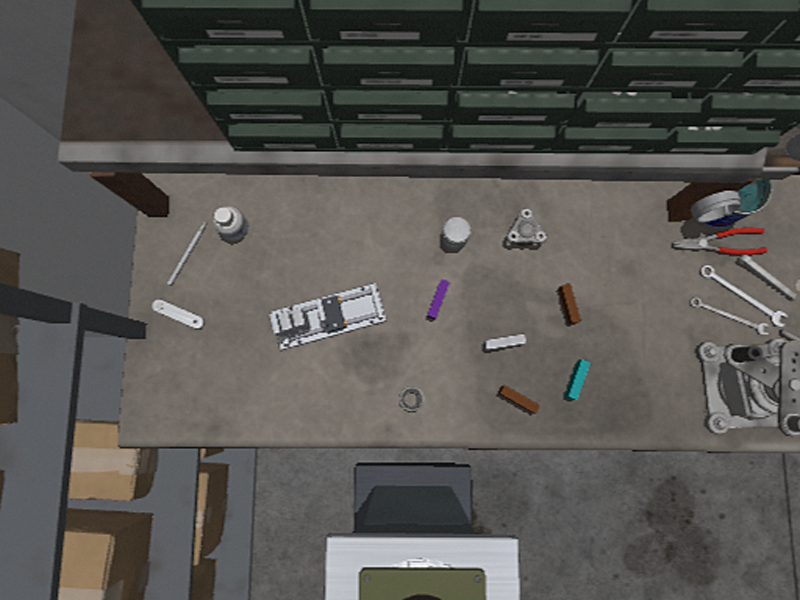

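View pics/s1b.png

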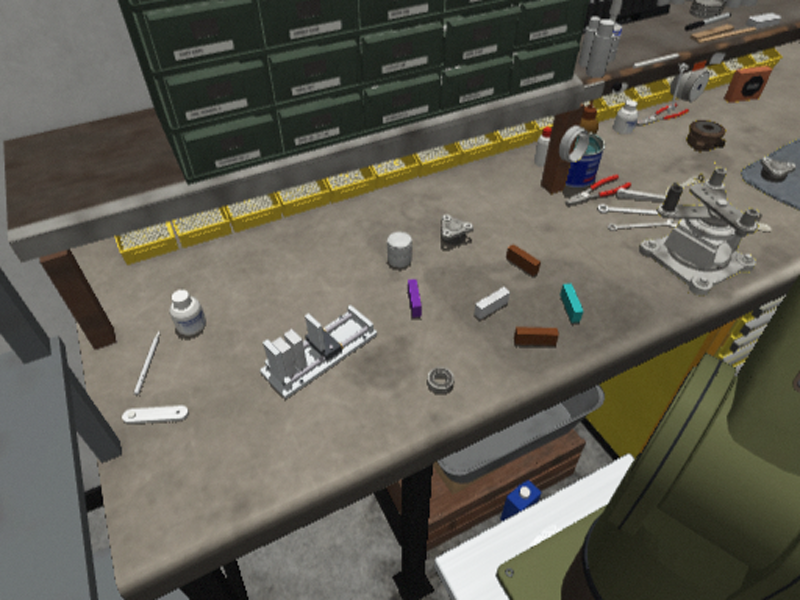

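Top view (800x600 scale): candidates for the loose block are white/aluminium (505,342), purple (438,300), brown (570,303) and (518,399), and turquoise (578,380). The white one fits the description. The rack is centred at about (328,316), with its wall to the left and the dark stop at (333,315). Bushing is at (455,234), bearing at (411,400), hub at (526,229).

```bash
python3 - <<'E'
from h import *
a=load('s1');b=load('t1')
def blob(d,box,lo=150):
    x0,y0,x1,y1=box; im=cv2.cvtColor(d['pixels'],cv2.COLOR_RGB2HSV)[y0:y1,x0:x1]
    m=((im[...,2]>lo)&(im[...,1]<45)).astype(np.uint8)
    c=max(cv2.findContours(m,0,2)[0],key=cv2.contourArea); q=cv2.minAreaRect(c)
    print(cv2.contourArea(c)); return cv2.boxPoints(q)+[x0,y0],np.array(q[0])+[x0,y0]
bt,ct=blob(b,(300,205,346,232))
P=np.array([plane(b,p,.028) for p in bt]);print('block top corners\n',P.round(4),P.mean(0),np.linalg.norm(P-np.roll(P,1,0),axis=1))
bs,cs=blob(a,(298,178,332,210))
print(bs,[plane(a,p,.028).round(3) for p in bs])
for n,uv in dict(purple=(280,192),brown1=(365,194),brown2=(331,255),turq=(370,243),bush=(291,148),bear=(263,256),hub=(337,147)).items(): print(n,plane(b,uv,.02).round(3))
B=b['pixels'][...,::-1];A=a['pixels'][...,::-1]
z=lambda I,x0,y0,w,h,s:cv2.resize(I[y0:y0+h,x0:x0+w],None,fx=s,fy=s,interpolation=cv2.INTER_CUBIC)
top=np.hstack([z(B,165,175,85,55,6),z(B,300,200,46,55,6)]);bot=np.hstack([z(A,160,190,85,65,6),z(A,298,175,46,65,6)])
v=np.vstack([top,bot]);print(v.shape);cv2.imwrite('pics/crop1.png',v[:, :800][:600] if v.shape[0]<=600 else cv2.resize(v,(int(v.shape[1]*600/v.shape[0]),600)))
E
```

```text
113.5
block top corners
 [[ 0.4752 -0.1051  0.028 ]
 [ 0.4869 -0.1722  0.028 ]
 [ 0.4726 -0.1742  0.028 ]
 [ 0.461  -0.1072  0.028 ]] [ 0.47392366 -0.13965773  0.028     ] [0.01436024 0.06813841 0.01439166 0.06797552]
92.5
[[304.02941132 193.38235474]
 [322.70588303 182.17647028]
 [325.44117737 186.73529434]
 [306.76470566 197.94117928]] [array([ 0.475, -0.108,  0.028]), array([ 0.487, -0.177,  0.028]), array([ 0.469, -0.173,  0.028]), array([ 0.457, -0.105,  0.028])]
purple [ 0.545 -0.025  0.02 ]
brown1 [ 0.541 -0.256  0.02 ]
brown2 [ 0.378 -0.159  0.02 ]
turq [ 0.41  -0.263  0.02 ]
bush [ 0.668 -0.056  0.02 ]
bear [0.374 0.02  0.02 ]
hub [ 0.672 -0.183  0.02 ]
(720, 786, 3)
```

View pics/crop1.png

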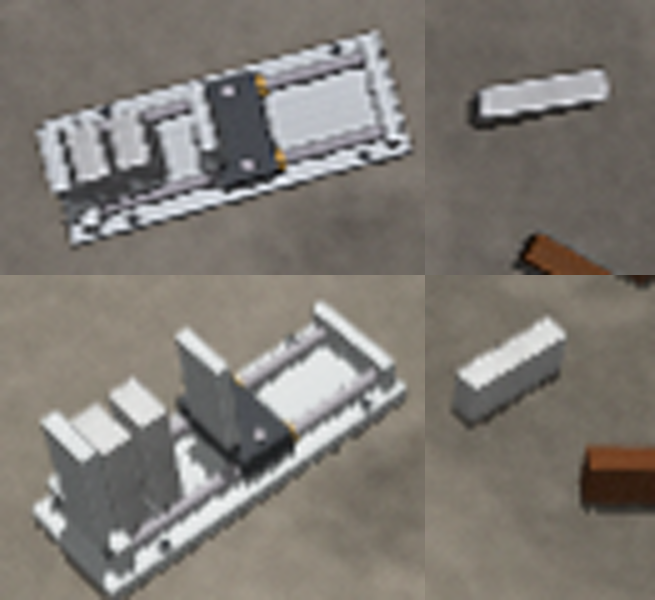

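Block centre is (0.474, -0.140), top 28 mm, closing yaw +9.9°. Both views agree at that height. The crop confirms the white block, with its top at scene px ~(315,190). I'm moving above it with the yaw aligned.

Call:
{"method": "carry_out", "body": {"steps": [[0.49, 1, 0, 0, 0, 0.88, 85], [0.49, 1, 0, 0, 0, 0.88, 85], [0.49, 1, 0, 0, 0, 0.88, 85], [0.49, 1, 0, 0, 0, 0.88, 85], [0.49, 1, 0, 0, 0, 0.88, 85], [0.49, 1, 0, 0, 0, 0.88, 85], [0.49, 1, 0, 0, 0, 0.88, 85], [0.49, 1, 0, 0, 0, 0.88, 85], [0.49, 1, 0, 0, 0, 0.88, 85], [0.49, 1, 0, 0, 0, 0.88, 85], [0.49, 1, 0, 0, 0, 0.88, 85], [0.49, 1, 0, 0, 0, 0.88, 85], [0.49, 1, 0, 0, 0, 0.88, 85], [0.49, 1, 0, 0, 0, 0.88, 85], [0.49, 1, 0, 0, 0, 0.88, 85], [0.49, 1, 0, 0, 0, 0.88, 85], [0.49, 1, 0, 0, 0, 0.88, 85], [0, 0, 0, 0, 0, 0, 85]]}}

```text
clock: 1.9
position: [0.4758, -0.1363, 0.2505]
tool_rot: [-0.0, 0.64, 0.768, 0.002]
contact_force: [-0.1, -0.0, 0.1]
finger_gap: 0.0847
grasp_force: 0.0
```

```bash
python3 - <<'E'
from h import *
w=cap('wrist','w1.png')
cv2.imwrite('pics/w1v.png',w['pixels'][...,::-1]);o,v=ray(w,(256,192));print(o,v,w['K'][0,0],proj(w,[[.474,-.14,.028]]))
print(get_state()['joints'].round(3))
E
```

```text
[ 0.4612764  -0.06274231  0.37422595] [ 0.05150293 -0.29339978 -0.9546015 ] 298.84416218563894 [[255.43390423 168.02908485]]
[ 0.539  0.561 -0.542  1.94   0.412  0.751 -0.065]
```

View pics/w1v.png

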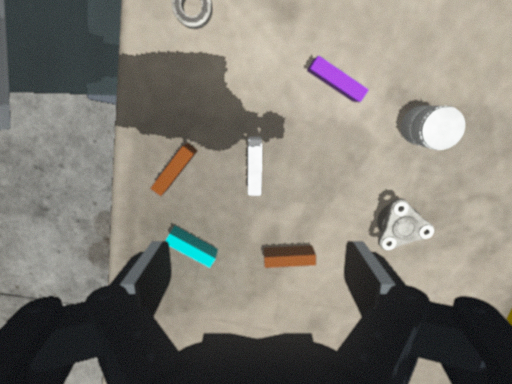

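The wrist view shows the white block centred at (254,167), matching the projection (255,168). Brown look-alikes are at (173,168) and (290,255), so I'll narrow the fingers to 45 mm. Next is a 45° pre-tilt about the closing axis while descending partway.

Call:
{"method": "carry_out", "body": {"steps": [[0, 0, -0.6, 0.98, 0.18, 0, 45], [0, 0, -0.6, 0.98, 0.18, 0, 45], [0, 0, -0.6, 0.98, 0.18, 0, 45], [0, 0, -0.6, 0.98, 0.18, 0, 45], [0, 0, -0.6, 0.98, 0.18, 0, 45], [0, 0, -0.6, 0.98, 0.18, 0, 45], [0, 0, -0.6, 0.98, 0.18, 0, 45], [0, 0, -0.6, 0.98, 0.18, 0, 45], [0, 0, -0.6, 0.98, 0.18, 0, 45], [0, 0, 0, 0, 0, 0, 45], [0, 0, 0, 0, 0, 0, 45]]}}

```text
clock: 3.05
position: [0.4732, -0.1412, 0.115]
tool_rot: [-0.294, 0.595, 0.707, 0.243]
contact_force: [0.4, 0.9, 1.8]
finger_gap: 0.0451
grasp_force: 0.0
```

```bash
cat >> h.py <<'E'
def st():
    from scipy.spatial.transform import Rotation as Ro
    s=get_state();q=s['tool_rot'];M=Ro.from_quat([q[1],q[2],q[3],q[0]]).as_matrix()
    print('t',s['clock'],'pos',s['position'].round(4),'y',M[:,1].round(3),'z',M[:,2].round(3),'j',s['joints'].round(2),'F',s['contact_force'].round(1),'gap',s['finger_gap'].round(4),'g',np.round(s['grasp_force'],1)); return s,M
E
python3 -c "
from h import *
st()"
```

```text
Traceback (most recent call last):
  File "h.py", line 21, in st
    print('t',s['clock'],'pos',s['position'].round(4),'y',M[:,1].round(3),'z',M[:,2].round(3),'j',s['joints'].round(2),'F',s['contact_force'].round(1),'gap',s['finger_gap'].round(4),'g',np.round(s['grasp_force'],1)); return s,M
                                                                                                                                                             ^^^^^^^^^^^^^^^^^^^^^
AttributeError: 'float' object has no attribute 'round'
```

Tilt reached with the position good. Descending 90 mm and closing.

Call:
{"method": "carry_out", "body": {"steps": [[0, 0, -0.9, 0, 0, 0, 45], [0, 0, -0.9, 0, 0, 0, 45], [0, 0, -0.9, 0, 0, 0, 45], [0, 0, -0.9, 0, 0, 0, 45], [0, 0, 0, 0, 0, 0, 45], [0, 0, 0, 0, 0, 0, 10], [0, 0, 0, 0, 0, 0, 10], [0, 0, 0, 0, 0, 0, 10], [0, 0, 0, 0, 0, 0, 10], [0, 0, 0, 0, 0, 0, 10], [0, 0, 0, 0, 0, 0, 10]], "squeeze": 50}}

```text
clock: 4.15
position: [0.4749, -0.1407, 0.0275]
tool_rot: [-0.293, 0.594, 0.708, 0.244]
contact_force: [0.7, -1.7, 7.4]
finger_gap: 0.0154
grasp_force: 50.4
```

```bash
sed -i "s/s\['finger_gap'\].round(4)/np.round(s['finger_gap'],4)/" h.py
python3 -c "
from h import *
st()"
```

```text
t 4.15 pos [ 0.4749 -0.1407  0.0275] y [ 0.985  0.175 -0.003] z [-0.126  0.694 -0.709] j [ 0.94  1.28 -0.78  1.64  0.17  0.9   0.48] F [ 0.7 -1.7  7.4] gap 0.0154 g 50.4
```

Call:
{"method": "carry_out", "body": {"steps": [[0, 0, 1, 0, 0, 0, 10], [0, 0, 1, 0, 0, 0, 10], [0, 0, 1, -0.98, -0.18, 0, 10], [0, 0, 1, -0.98, -0.18, 0, 10], [0, 0, 0, -0.98, -0.18, 0, 10], [0, 0, 0, -0.98, -0.18, 0, 10], [0, 0, 0, -0.98, -0.18, 0, 10], [0, 0, 0, -0.98, -0.18, 0, 10], [0, 0, 0, -0.98, -0.18, 0, 10], [0, 0, 0, -0.98, -0.18, 0, 10], [0, 0, 0, -0.98, -0.18, 0, 10], [0, 0, 0, -0.98, -0.18, 0, 10], [0, 0, 0, -0.98, -0.18, 0, 10], [0, 0, 0, -0.98, -0.18, 0, 10], [0, 0, 0, -0.98, -0.18, 0, 10], [0, 0, 0, -0.98, -0.18, 0, 10], [0, 0, 0, -0.98, -0.18, 0, 10], [0, 0, 0, -0.98, -0.18, 0, 10], [0, 0, 0, -0.98, -0.18, 0, 10], [0, 0, 0, -0.98, -0.18, 0, 10]]}}

```text
clock: 6.15
position: [0.4751, -0.1387, 0.1248]
tool_rot: [0.252, 0.608, 0.723, -0.213]
contact_force: [0.5, 0.2, -0.2]
finger_gap: 0.0149
grasp_force: 49.6
```

```bash
python3 - <<'E'
from h import *
s,M=st()
a=cap('scene','s2.png');w=cap('wrist','w2.png');t=cap('top','t2.png')
p=s['position'];u,v=proj(a,[p])[0].astype(int);print(u,v,proj(w,[p]))
z=lambda I,x0,y0,w,h,W,H:cv2.resize(I[y0:y0+h,x0:x0+w,::-1],(W,H),interpolation=cv2.INTER_CUBIC)
cv2.imwrite('pics/v2.png',np.hstack([z(a['pixels'],u-40,v-40,80,80,400,400),z(w['pixels'],0,0,512,384,400,400)]))
E
```

```text
t 6.15 pos [ 0.4751 -0.1387  0.1248] y [ 0.985  0.171 -0.001] z [ 0.106 -0.613 -0.783] j [-0.64  1.04  0.75  2.26  1.34  0.04 -1.36] F [ 0.5  0.2 -0.2] gap 0.0149 g 49.6
317 162 [[259.04397336 269.5903252 ]]
```

View pics/v2.png

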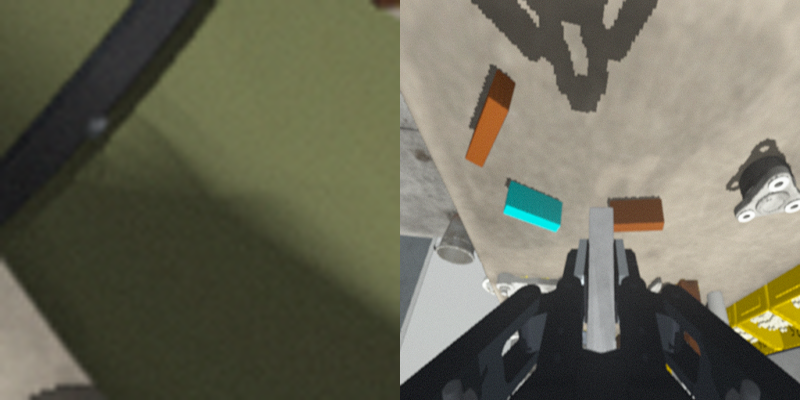

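The arm hides the block in the scene view. The wrist view shows it held at about (600,280), within 6° of vertical, with j6 at its limit. Lowering it; it will settle flat on its end.

Call:
{"method": "carry_out", "body": {"steps": [[0, 0, -0.85, 0, 0, 0, 10], [0, 0, -0.85, 0, 0, 0, 10], [0, 0, -0.85, 0, 0, 0, 10], [0, 0, -0.6, 0, 0, 0, 10], [0, 0, 0, 0, 0, 0, 10], [0, 0, 0, 0, 0, 0, 10]]}}

```text
clock: 6.9
position: [0.471, -0.1429, 0.0571]
tool_rot: [0.248, 0.61, 0.72, -0.219]
contact_force: [0.3, 0.1, -0.8]
finger_gap: 0.0152
grasp_force: 49.7
```

```bash
python3 -c "
from h import *
st()"
```

```text
t 6.9 pos [ 0.471  -0.1429  0.0571] y [ 0.987  0.16  -0.012] z [ 0.091 -0.618 -0.781] j [-0.48  1.09  0.44  2.25  1.81  0.3  -1.92] F [ 0.3  0.1 -0.8] gap 0.0152 g 49.7
```

Call:
{"method": "carry_out", "body": {"steps": [[0, 0, 0, 0, 0, 0, 10], [0, 0, 0, 0, 0, 0, 10], [0, 0, 0, 0, 0, 0, 10], [0, 0, 0, 0, 0, 0, 10]]}}

```text
clock: 7.3
position: [0.4713, -0.142, 0.0566]
tool_rot: [0.249, 0.609, 0.721, -0.219]
contact_force: [0.8, 0.2, -0.4]
finger_gap: 0.0151
grasp_force: 49.7
```

```bash
python3 -c "
from h import *
st()"
```

```text
t 7.3 pos [ 0.4713 -0.142   0.0566] y [ 0.987  0.163 -0.012] z [ 0.092 -0.618 -0.781] j [-0.48  1.09  0.44  2.25  1.82  0.3  -1.92] F [ 0.8  0.2 -0.4] gap 0.0151 g 49.7
```

Call:
{"method": "carry_out", "body": {"steps": [[0, 0, -0.3, 0, 0, 0, 10], [0, 0, -0.3, 0, 0, 0, 10], [0, 0, -0.1, 0, 0, 0, 10], [0, 0, 0, 0, 0, 0, 10]]}}

```text
clock: 7.7
position: [0.4708, -0.1421, 0.038]
tool_rot: [0.248, 0.609, 0.721, -0.219]
contact_force: [-0.5, 0.3, -0.3]
finger_gap: 0.0149
grasp_force: 49.7
```

```bash
python3 -c "
from h import *
st()"
```

```text
t 7.7 pos [ 0.4708 -0.1421  0.038 ] y [ 0.987  0.162 -0.014] z [ 0.091 -0.618 -0.781] j [-0.45  1.12  0.39  2.24  1.85  0.34 -1.97] F [-0.5  0.3 -0.3] gap 0.0149 g 49.7
```

Call:
{"method": "carry_out", "body": {"steps": [[0, 0, 0.1, -0.6, -0.1, 0, 10], [0, 0, 0, -0.6, -0.1, 0, 10], [0, 0, 0, 0, 0, 0, 10], [0, 0, 0, 0, 0, 0, 10]]}}

```text
clock: 8.1
position: [0.4711, -0.1421, 0.0413]
tool_rot: [0.286, 0.597, 0.706, -0.251]
contact_force: [-0.8, -0.9, -0.9]
finger_gap: 0.0147
grasp_force: 49.7
```

```bash
python3 -c "
from h import *
st()"
```

```text
t 8.1 pos [ 0.4711 -0.1421  0.0413] y [ 0.987  0.162 -0.013] z [ 0.105 -0.696 -0.71 ] j [-0.54  1.18  0.44  2.23  1.76  0.37 -1.96] F [-0.8 -0.9 -0.9] gap 0.0147 g 49.7
```

Upright now. Lowering gently to contact.

Call:
{"method": "carry_out", "body": {"steps": [[0, 0, -0.1, 0, 0, 0, 10], [0, 0, -0.08, 0, 0, 0, 10], [0, 0, -0.06, 0, 0, 0, 10], [0, 0, 0, 0, 0, 0, 10]]}}

```text
clock: 8.5
position: [0.471, -0.1424, 0.0352]
tool_rot: [0.286, 0.597, 0.706, -0.251]
contact_force: [-0.6, -0.2, -1.6]
finger_gap: 0.0151
grasp_force: 49.7
```

Call:
{"method": "carry_out", "body": {"steps": [[0, 0, -0.06, 0, 0, 0, 10], [0, 0, 0, 0, 0, 0, 10]]}}

```text
clock: 8.7
position: [0.4711, -0.1425, 0.0344]
tool_rot: [0.287, 0.597, 0.706, -0.251]
contact_force: [-1.4, 1.5, 3.3]
finger_gap: 0.0146
grasp_force: 50.2
```

Contact at 3 N. Releasing and backing out along the tool axis.

Call:
{"method": "carry_out", "body": {"steps": [[0, 0, 0, 0, 0, 0, 40], [0, 0, 0, 0, 0, 0, 40], [0, 0, 0, 0, 0, 0, 40], [-0.1, 0.7, 0.71, 0, 0, 0, 40], [-0.1, 0.7, 0.71, 0, 0, 0, 40], [-0.1, 0.7, 0.71, 0, 0, 0, 40], [-0.1, 0.7, 0.71, 0, 0, 0, 40], [-0.1, 0.7, 0.71, 0, 0, 0, 40], [0, 0, 0.7, 0, 0, 0, 60], [0, 0, 0.7, 0, 0, 0, 60], [0, 0, 0, 0, 0, 0, 60]]}}

```text
clock: 9.8
position: [0.4589, -0.0551, 0.159]
tool_rot: [0.287, 0.598, 0.705, -0.25]
contact_force: [-0.2, -0.4, 0.6]
finger_gap: 0.0602
grasp_force: 0.0
```

```bash
python3 - <<'E'
from h import *
s,M=st()
w=cap('wrist','w3.png');t=cap('top','t3.png');a=cap('scene','s3.png')
z=lambda I,x0,y0,w,h,W,H:cv2.resize(I[y0:y0+h,x0:x0+w,::-1],(W,H),interpolation=cv2.INTER_CUBIC)
cv2.imwrite('pics/v3.png',np.hstack([z(t['pixels'],280,180,100,100,400,400),z(w['pixels'],0,0,512,384,400,400)]))
print(proj(w,[[.474,-.14,.068],[.474,-.14,0]]),proj(t,[[.474,-.14,.068]]))
E
```

```text
t 9.8 pos [ 0.4589 -0.0551  0.159 ] y [ 0.987  0.16  -0.009] z [ 0.106 -0.696 -0.711] j [-0.71  0.89  0.42  2.22  0.99  0.52 -1.22] F [-0.2 -0.4  0.6] gap 0.0602 g 0.0
[[260.87403476 185.15084522]
 [261.17160657 124.34609571]] [[326.25132422 216.76415358]]
```

View pics/v3.png

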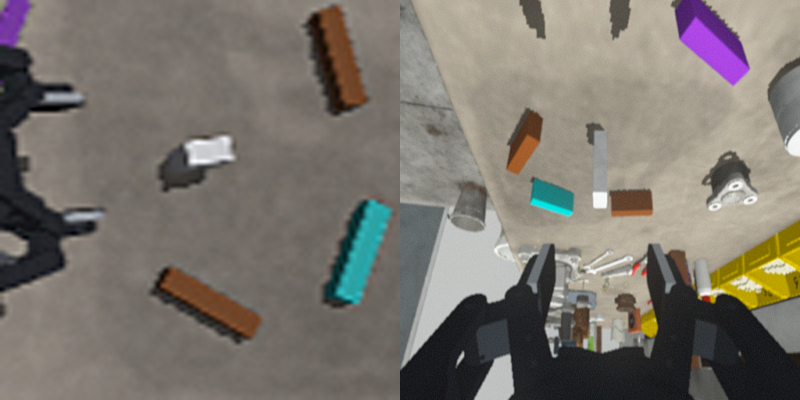

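The block stands upright: top face at top-view px ~(333,218), wrist px ~(256,190 at full scale). Measuring it precisely, along with the rack.

```bash
python3 - <<'E'
from h import *
w=load('w3');t=load('t3')
def blob(d,box,lo):
    x0,y0,x1,y1=box; im=cv2.cvtColor(d['pixels'],cv2.COLOR_RGB2HSV)[y0:y1,x0:x1]
    m=((im[...,2]>lo)&(im[...,1]<45)).astype(np.uint8)
    c=max(cv2.findContours(m,0,2)[0],key=cv2.contourArea); q=cv2.minAreaRect(c)
    return cv2.boxPoints(q)+[x0,y0],np.array(q[0])+[x0,y0]
bt,ct=blob(t,(315,205,350,228),150); P=np.array([plane(t,p,.068) for p in bt]);print('top',ct,P.round(4).tolist(),P.mean(0).round(4))
bw,cw=blob(w,(240,170,275,205),200); P=np.array([plane(w,p,.068) for p in bw]);print('wrist',cw,P.round(4).tolist(),P.mean(0).round(4))
print('tri',tri(t,ct,w,cw))
# rack base corners from crop1 reading (base top z=.010)
b=load('t1')
C=[(165+x/5,175+y/5) for x,y in [(38,125),(375,30),(412,150),(72,243)]]
P=np.array([plane(b,p,.010) for p in C]);print(P.round(4),np.linalg.norm(P-np.roll(P,1,0),axis=1),P.mean(0))
E
```

```text
top [331.95999908 217.22000027] [[0.4781, -0.1391, 0.068], [0.4825, -0.1682, 0.068], [0.4678, -0.1699, 0.068], [0.4635, -0.1409, 0.068]] [ 0.473  -0.1545  0.068 ]
wrist [255.5 191.5] [[0.4619, -0.1401, 0.068], [0.4763, -0.1375, 0.068], [0.4815, -0.1661, 0.068], [0.4656, -0.169, 0.068]] [ 0.4713 -0.1532  0.068 ]
tri (array([ 0.47231738, -0.15485365,  0.06674116]), np.float64(0.001492152872125894))
[[0.5222 0.2673 0.01  ]
 [0.5764 0.0841 0.01  ]
 [0.51   0.063  0.01  ]
 [0.4581 0.246  0.01  ]] [0.06762298 0.19102339 0.06968596 0.19030611] [0.51668541 0.16511142 0.01      ]
```

Call:
{"method": "carry_out", "body": {"steps": [[0.06, -0.44, 0, 0.98, 0.16, 0, 60], [0.06, -0.44, 0, 0.98, 0.16, 0, 60], [0.06, -0.44, 0, 0.98, 0.16, 0, 60], [0.06, -0.44, 0, 0.98, 0.16, 0, 60], [0.06, -0.44, 0, 0.98, 0.16, 0, 60], [0.06, -0.44, 0, 0.98, 0.16, 0, 60], [0.06, -0.44, 0, 0.98, 0.16, 0, 60], [0.06, -0.44, 0, 0.98, 0.16, 0, 60], [0.06, -0.44, 0, 0.98, 0.16, 0, 60], [0, 0, 0, 0, 0, 1, 50], [0, 0, 0, 0, 0, 1, 50], [0, 0, 0, 0, 0, 1, 50], [0, 0, 0, 0, 0, 1, 50], [0, 0, 0, 0, 0, 1, 50], [0, 0, 0, 0, 0, 1, 50], [0, 0, 0, 0, 0, 1, 50], [0, 0, 0, 0, 0, 1, 50], [0, 0, 0, 0, 0, 1, 50], [0, 0, 0, 0, 0, 1, 50], [0, 0, 0, 0, 0, 1, 50]]}}

```text
clock: 11.95
position: [0.4714, -0.1538, 0.1559]
tool_rot: [-0.002, 0.217, 0.976, -0.004]
contact_force: [0.2, -0.1, 0.6]
finger_gap: 0.0499
grasp_force: 0.0
```

Call:
{"method": "carry_out", "body": {"steps": [[0, 0, 0, 0, 0, 1, 50], [0, 0, 0, 0, 0, 1, 50], [0, 0, 0, 0, 0, 1, 50], [0, 0, 0, 0, 0, 1, 50], [0, 0, 0, 0, 0, 1, 50], [0, 0, 0, 0, 0, 1, 50], [0, 0, 0, 0, 0, 1, 50], [0, 0, 0, 0, 0, 0, 50], [0, 0, 0, 0, 0, 0, 50]]}}

```text
clock: 12.85
position: [0.4717, -0.1538, 0.1564]
tool_rot: [0.0, -0.084, 0.996, -0.004]
contact_force: [-0.2, 0.7, -0.0]
finger_gap: 0.05
grasp_force: 0.0
```

```bash
python3 - <<'E'
from h import *
s,M=st()
w=cap('wrist','w4.png')
im=cv2.cvtColor(w['pixels'],cv2.COLOR_RGB2HSV)
c0=proj(w,[[.472,-.154,.068]])[0];print(c0)
m=((im[...,2]>190)&(im[...,1]<45)).astype(np.uint8)
for c in cv2.findContours(m,0,2)[0]:
    q=cv2.minAreaRect(c)
    if cv2.contourArea(c)>60 and np.hypot(*(np.array(q[0])-c0))<60:
        P=np.array([plane(w,p,.068) for p in cv2.boxPoints(q)]);print(q,P.round(4).tolist(),P.mean(0))
E
```

```text
t 12.85 pos [ 0.4717 -0.1538  0.1564] y [-0.167  0.986 -0.007] z [ 0.001 -0.007 -1.   ] j [ 0.7   0.79 -0.81  2.02  0.9   0.73  1.05] F [-0.2  0.7 -0. ] gap 0.05 g 0.0
[256.533666   202.98014003]
((251.0283203125, 233.65097045898438), (15.929086685180664, 18.842945098876953), 60.945396423339844) [[0.4972, -0.1636, 0.068], [0.4875, -0.1523, 0.068], [0.498, -0.1444, 0.068], [0.508, -0.1558, 0.068]] [ 0.49767319 -0.15404305  0.068     ]
((254.53512573242188, 207.48924255371094), (27.42350959777832, 36.907779693603516), 72.89727020263672) [[0.4725, -0.1719, 0.068], [0.4597, -0.1473, 0.068], [0.4792, -0.1376, 0.068], [0.4926, -0.1627, 0.068]] [ 0.47598679 -0.15490319  0.068     ]
```

Aligned over the block (block at 0.472, -0.154; tool y yaw 99.6°). Descending and gripping the narrow sides.

Call:
{"method": "carry_out", "body": {"steps": [[0, 0, -0.85, 0, 0, 0, 50], [0, 0, -0.85, 0, 0, 0, 50], [0, 0, -0.85, 0, 0, 0, 50], [0, 0, -0.85, 0, 0, 0, 50], [0, 0, -0.85, 0, 0, 0, 50], [0, 0, 0, 0, 0, 0, 50], [0, 0, 0, 0, 0, 0, 20], [0, 0, 0, 0, 0, 0, 20], [0, 0, 0, 0, 0, 0, 20], [0, 0, 0, 0, 0, 0, 20], [0, 0, 0, 0, 0, 0, 20], [0, 0, 0.5, 0, 0, 0, 20], [0, 0, 1, 0, 0, 0, 20], [0, 0, 1, 0, 0, 0, 20], [0, 0, 1, 0, 0, 0, 20], [0, 0, 0.8, 0, 0, 0, 20], [0, 0, 0, 0, 0, 0, 20]], "squeeze": 50}}

```text
clock: 14.6
position: [0.4736, -0.1539, 0.1609]
tool_rot: [0.003, -0.085, 0.996, -0.005]
contact_force: [-0.1, -0.0, -1.3]
finger_gap: 0.0271
grasp_force: 51.2
```

Call:
{"method": "carry_out", "body": {"steps": [[0.04, 0.43, 0.1, 0, 0, -0.98, 20], [0.04, 0.43, 0.1, 0, 0, -0.98, 20], [0.04, 0.43, 0.1, 0, 0, -0.98, 20], [0.04, 0.43, 0.1, 0, 0, -0.98, 20], [0.04, 0.43, 0.1, 0, 0, -0.98, 20], [0.04, 0.43, 0.1, 0, 0, -0.98, 20], [0.04, 0.43, 0.1, 0, 0, -0.98, 20], [0.04, 0.43, 0.1, 0, 0, -0.98, 20], [0.04, 0.43, 0.1, 0, 0, -0.98, 20], [0.04, 0.43, 0.1, 0, 0, -0.98, 20], [0.04, 0.43, 0.1, 0, 0, -0.98, 20], [0.04, 0.43, 0.1, 0, 0, -0.98, 20], [0.04, 0.43, 0.1, 0, 0, -0.98, 20], [0.04, 0.43, 0.1, 0, 0, -0.98, 20], [0.04, 0.43, 0.1, 0, 0, -0.98, 20], [0.04, 0.43, 0.1, 0, 0, -0.98, 20], [0.04, 0.43, 0.1, 0, 0, -0.98, 20], [0, 0, 0, 0, 0, 0, 20]]}}

```text
clock: 16.4
position: [0.4892, 0.0306, 0.2009]
tool_rot: [-0.002, 0.598, 0.802, -0.003]
contact_force: [-0.0, 0.8, -1.6]
finger_gap: 0.0274
grasp_force: 51.2
```

```bash
python3 - <<'E'
from h import *
s,M=st()
w=cap('wrist','w5.png')
cv2.imwrite('pics/w5v.png',cv2.resize(w['pixels'][...,::-1],(800,600),interpolation=cv2.INTER_CUBIC))
E
```

```text
t 16.4 pos [0.4892 0.0306 0.2009] y [ 0.958  0.286 -0.008] z [-0.008 -0.003 -1.   ] j [ 0.13  0.63 -0.46  2.    0.46  0.62 -0.34] F [-0.   0.8 -1.6] gap 0.0274 g 51.2
```

View pics/w5v.png

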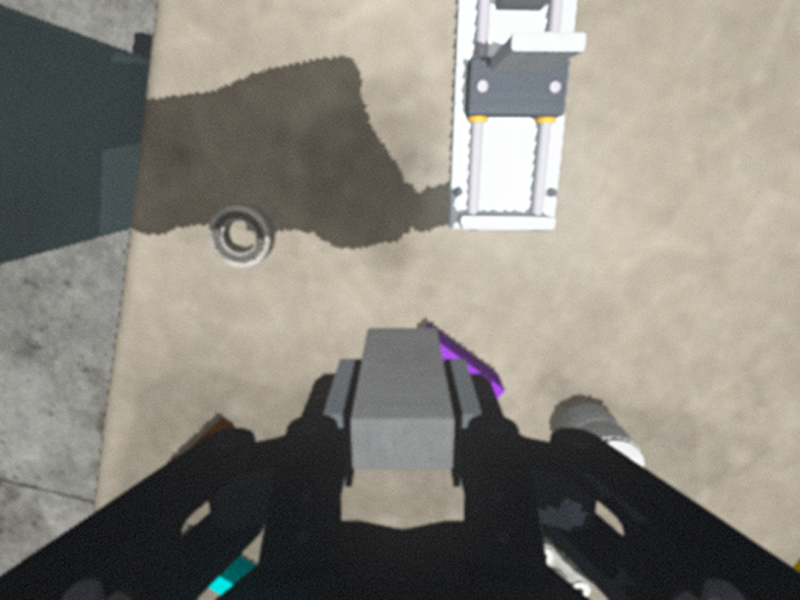

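The wrist view shows the held block upright in the fingers (400,400), with the stop plate top at (540,42), the rack's front corners at (452,228) and (553,228), and the bearing at (242,236). Moving 75 mm along rack +y to see the gap.

Call:
{"method": "carry_out", "body": {"steps": [[-0.27, 0.96, 0, 0, 0, 0, 20], [-0.27, 0.96, 0, 0, 0, 0, 20], [-0.27, 0.96, 0, 0, 0, 0, 20], [0, 0, 0, 0, 0, 0, 20], [0, 0, 0, 0, 0, 0, 20]]}}

```text
clock: 16.95
position: [0.4686, 0.1001, 0.2007]
tool_rot: [-0.002, 0.598, 0.802, -0.005]
contact_force: [-0.2, -0.2, -1.2]
finger_gap: 0.0276
grasp_force: 51.2
```

```bash
python3 - <<'E'
from h import *
s,M=st()
w=cap('wrist','w6.png')
cv2.imwrite('pics/w6v.png',cv2.resize(w['pixels'][20:230,230:450,::-1],(770,735),interpolation=cv2.INTER_CUBIC)[:600])
E
```

```text
t 16.95 pos [0.4686 0.1001 0.2007] y [ 0.958  0.285 -0.01 ] z [-0.009 -0.005 -1.   ] j [-0.03  0.61 -0.44  2.03  0.45  0.6  -0.49] F [-0.2 -0.2 -1.2] gap 0.0276 g 51.2
```

View pics/w6v.png

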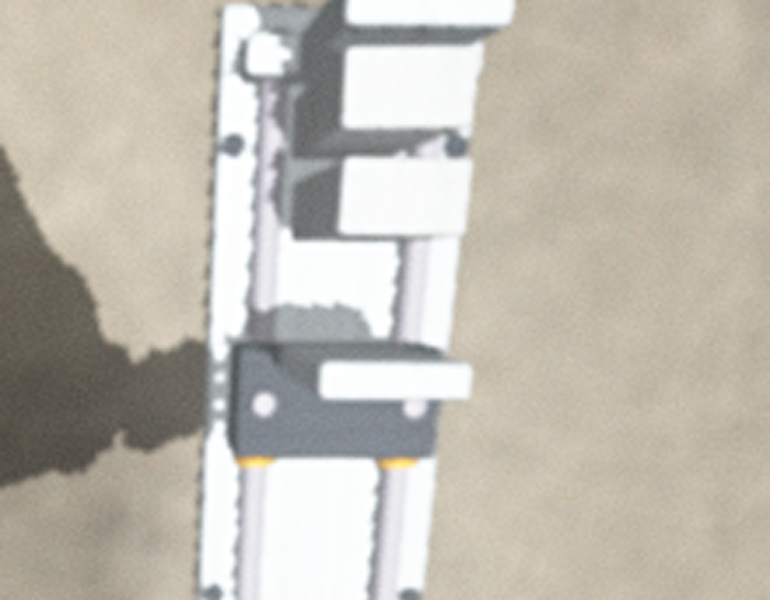

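The crop shows wall top edge y≈26, block_a top (410,85), block_b top (404,197), gap below it, and stop plate top (396,380). Converting these to positions.

```bash
python3 - <<'E'
from h import *
w=load('w6');w5=load('w5');t=load('t1')
f=lambda L,z:np.array([plane(w,(230+x/3.5,20+y/3.5),z) for x,y in L])
b=f([(342,158),(470,158),(465,237),(338,232)],.078);s=f([(322,362),(472,364),(470,399),(319,397)],.085);wl=f([(345,24),(512,28)],.085)
a=f([(348,46),(478,44),(472,131),(342,128)],.078)
for n,P in dict(a=a,b=b,stop=s,wall=wl).items():
    print(n,P.round(4).tolist(),P.mean(0).round(4),np.linalg.norm(P-np.roll(P,-1,0),axis=1).round(4))
y=(wl.mean(0)-s[:2].mean(0));ang=np.degrees(np.arctan2(y[1],y[0]));print('rack y yaw',ang,'wall-stop',np.hypot(*y[:2]))
for P in(a[:2],b[:2],s[:2],wl): d=P[1]-P[0];print('x yaw',np.degrees(np.arctan2(d[1],d[0])))
e=lambda P,i,j:P[[i,j]].mean(0)
Y=y/np.linalg.norm(y)
print('gap b..stop',(e(b,2,3)-e(s,0,1))@Y,'centre gap',(e(b,2,3)+e(s,0,1))/2)
# two-view height of stop plate top left/right corners w5 (800 scale)->512
print('tri stop top', [tri(w5,np.array(p5)*.64,w,(230+p6[0]/3.5,20+p6[1]/3.5)) for p5,p6 in [((512,36),(322,362)),((584,34),(472,364))]])
E
```

```text
a [[0.4836, 0.2309, 0.078], [0.5097, 0.239, 0.078], [0.515, 0.2229, 0.078], [0.4879, 0.2155, 0.078]] [0.499  0.2271 0.078 ] [0.0274 0.0169 0.0281 0.016 ]
b [[0.49, 0.2099, 0.078], [0.5167, 0.2177, 0.078], [0.5219, 0.2023, 0.078], [0.4945, 0.1953, 0.078]] [0.5058 0.2063 0.078 ] [0.0278 0.0163 0.0282 0.0152]
stop [[0.4993, 0.1679, 0.085], [0.5315, 0.1769, 0.085], [0.5341, 0.1696, 0.085], [0.5014, 0.1604, 0.085]] [0.5166 0.1687 0.085 ] [0.0334 0.0077 0.034  0.0077]
wall [[0.4805, 0.2329, 0.085], [0.5134, 0.2418, 0.085]] [0.497  0.2373 0.085 ] [0.0341 0.0341]
rack y yaw 105.86112105847506 wall-stop 0.06750505357354622
x yaw 17.162518958177387
x yaw 16.420427682181437
x yaw 15.78021948370399
x yaw 15.123484296846447
gap b..stop 0.027390051422653616 centre gap [0.51181067 0.18560643 0.0815    ]
tri stop top [(array([0.50072109, 0.1676904 , 0.07825166]), np.float64(0.00017187034413539617)), (array([0.53200532, 0.17687181, 0.08240537]), np.float64(0.000832089875025739))]
```

```bash
python3 - <<'E'
from h import *
w=load('w5');tcp=np.array([.4892,.0306,.2009]);X=np.array([-.282,.959,0]);Y=np.array([.959,.282,0])
for p in [(350,418),(455,418),(453,468),(350,468)]:
    P=plane(w,np.array(p)*.64,tcp[2]+.018)-tcp; print((P@X).round(4),(P@Y).round(4))
for p in [(366,328),(440,328)]:
    P=plane(w,np.array(p)*.64,tcp[2]-.050)-tcp; print('bottom',(P@X).round(4),(P@Y).round(4))
E
```

```text
0.0103 -0.0139
0.0106 0.013
-0.0045 0.013
-0.0048 -0.0144
bottom 0.009 -0.0154
bottom 0.0092 0.0139
```

Gap is 27 mm, centred at (0.5118, 0.1856). The block sits +2 mm in the hand along rack y, so the TCP target is (0.5124, 0.1835). Moving over it, then partly down.

Call:
{"method": "carry_out", "body": {"steps": [[0.44, 0.83, 0, 0, 0, 0, 20], [0.44, 0.83, 0, 0, 0, 0, 20], [0.44, 0.83, 0, 0, 0, 0, 20], [0.43, 0.84, 0, 0, 0, -0.1, 20], [0, 0, 0, 0, 0, 0, 20], [0, 0, -0.8, 0, 0, 0, 20], [0, 0, -0.8, 0, 0, 0, 20], [0, 0, -0.7, 0, 0, 0, 20], [0, 0, 0, 0, 0, 0, 20], [0, 0, 0, 0, 0, 0, 20]]}}

```text
clock: 18.0
position: [0.5128, 0.1827, 0.1436]
tool_rot: [-0.002, 0.603, 0.798, -0.004]
contact_force: [0.1, -0.4, -0.4]
finger_gap: 0.0271
grasp_force: 51.2
```

```bash
python3 - <<'E'
from h import *
s,M=st()
w=cap('wrist','w7.png')
cv2.imwrite('pics/w7v.png',cv2.resize(w['pixels'][130:,140:380,::-1],(567,600),interpolation=cv2.INTER_CUBIC))
E
```

```text
t 18.0 pos [0.5128 0.1827 0.1436] y [ 0.962  0.274 -0.01 ] z [-0.009 -0.005 -1.   ] j [-0.2   0.76 -0.38  1.89  0.48  0.59 -0.61] F [ 0.1 -0.4 -0.4] gap 0.0271 g 51.2
```

View pics/w7v.png

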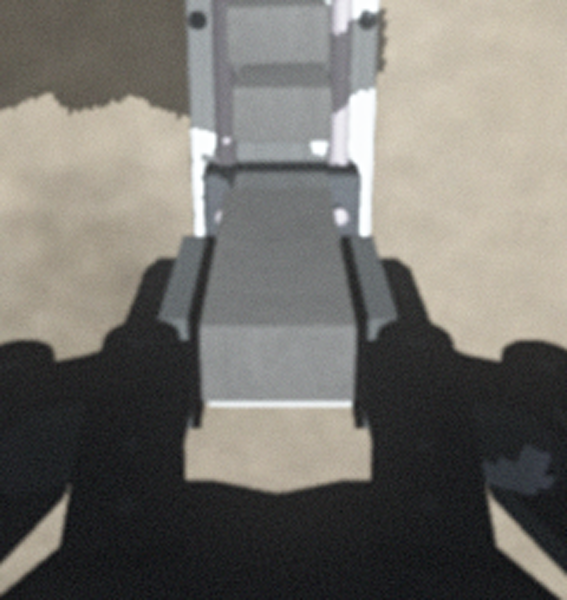

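Wrist crop: block_b top spans rows ~85–140, the held block's lower front edge is near row 172, and its top face covers rows 323–403. Checking the clearances along rack y.

```bash
python3 - <<'E'
from h import *
w=load('w7');tcp=np.array([.5128,.1827,.1436]);X=np.array([-.276,.961,0])
q=lambda x,y,z:(plane(w,(140+x/2.3625,130+y/2.3625),z)-tcp)@X
g=cv2.cvtColor(w['pixels'],cv2.COLOR_RGB2GRAY)
print(g[185:215,257].tolist()); print(g[160:195,257].tolist())
print('b far,near',q(280,84,.078),q(280,141,.078),'held bottom front',q(278,172,.0936),'held top front/back',q(278,323,.1616),q(278,403,.1616))
E
```

```text
[150, 152, 151, 148, 154, 155, 156, 160, 165, 160, 160, 162, 147, 119, 81, 68, 68, 83, 113, 122, 129, 127, 123, 126, 122, 117, 115, 112, 114, 110]
[121, 125, 128, 122, 126, 127, 132, 145, 155, 157, 153, 156, 150, 154, 153, 155, 153, 156, 155, 154, 152, 150, 156, 151, 156, 150, 152, 151, 148, 154, 155, 156, 160, 165, 160]
b far,near 0.03358431970154057 0.017289290568148426 held bottom front 0.013657575011526054 held top front/back 0.010813661905296095 -0.005194537105039088
```

Clearances are ~5 mm each side. Descending.

Call:
{"method": "carry_out", "body": {"steps": [[0, 0, -0.4, 0, 0, 0, 20], [0, 0, -0.4, 0, 0, 0, 20], [0, 0, -0.4, 0, 0, 0, 20], [0, 0, 0, 0, 0, 0, 20]]}}

```text
clock: 18.45
position: [0.5116, 0.1837, 0.112]
tool_rot: [-0.003, 0.602, 0.799, -0.005]
contact_force: [-0.3, -0.7, -0.2]
finger_gap: 0.0272
grasp_force: 51.2
```

Call:
{"method": "carry_out", "body": {"steps": [[0, 0, -0.5, 0, 0, 0, 20], [0, 0, -0.5, 0, 0, 0, 20], [0, 0, -0.5, 0, 0, 0, 20], [0, 0, -0.3, 0, 0, 0, 20], [0, 0, 0, 0, 0, 0, 20], [0, 0, 0, 0, 0, 0, 20]]}}

```text
clock: 19.05
position: [0.5126, 0.1842, 0.0684]
tool_rot: [-0.002, 0.602, 0.799, -0.004]
contact_force: [0.8, 0.4, -0.4]
finger_gap: 0.0271
grasp_force: 51.2
```

Call:
{"method": "carry_out", "body": {"steps": [[0, 0, -0.15, 0, 0, 0, 20], [0, 0, -0.1, 0, 0, 0, 20], [0, 0, 0, 0, 0, 0, 20]]}}

```text
clock: 19.35
position: [0.5126, 0.1841, 0.0622]
tool_rot: [-0.002, 0.602, 0.798, -0.004]
contact_force: [0.1, 0.5, -0.7]
finger_gap: 0.0274
grasp_force: 51.2
```

Call:
{"method": "carry_out", "body": {"steps": [[0, 0, -0.06, 0, 0, 0, 20], [0, 0, 0, 0, 0, 0, 20]]}}

```text
clock: 19.55
position: [0.5128, 0.1842, 0.0617]
tool_rot: [-0.002, 0.602, 0.798, -0.004]
contact_force: [-1.8, -0.0, 7.6]
finger_gap: 0.0277
grasp_force: 52.2
```

Contact at 7.6 N. Releasing, then raising.

Call:
{"method": "carry_out", "body": {"steps": [[0, 0, 0, 0, 0, 0, 45], [0, 0, 0, 0, 0, 0, 45], [0, 0, 0, 0, 0, 0, 45], [0, 0, 0, 0, 0, 0, 45], [0, 0, 0, 0, 0, 0, 45], [0, 0, 0.5, 0, 0, 0, 45], [0, 0, 1, 0, 0, 0, 45], [0, 0, 1, 0, 0, 0, 45], [0, 0, 1, 0, 0, 0, 45], [0.26, -0.9, 1, 0, 0, 0, 45], [0.26, -0.9, 0.5, 0, 0, 0, 0], [0.26, -0.9, 0, 0, 0, 0, 0], [0.26, -0.9, 0, 0, 0, 0, 0], [0, 0, 0, 0, 0, 0, 0], [0, 0, 0, 0, 0, 0, 0]]}}

```text
clock: 21.05
position: [0.5387, 0.0939, 0.1865]
tool_rot: [-0.002, 0.603, 0.798, -0.003]
contact_force: [1.1, 0.4, -0.2]
finger_gap: 0.0003
grasp_force: 0.0
```

```bash
python3 - <<'E'
from h import *
s,M=st()
w=cap('wrist','w8.png')
z=proj(w,[[.512,.186,.05]])[0].astype(int);print(z)
u,v=max(z[0]-90,0),max(z[1]-90,0)
print(u,v);cv2.imwrite('pics/w8v.png',cv2.resize(w['pixels'][v:v+200,u:u+180,::-1],(540,600),interpolation=cv2.INTER_CUBIC))
E
```

```text
t 21.05 pos [0.5387 0.0939 0.1865] y [ 0.962  0.274 -0.008] z [-0.008 -0.003 -1.   ] j [ 0.01  0.71 -0.44  1.85  0.45  0.69 -0.42] F [ 1.1  0.4 -0.2] gap 0.0003 g 0.0
[258  71]
168 0
```

View pics/w8v.png

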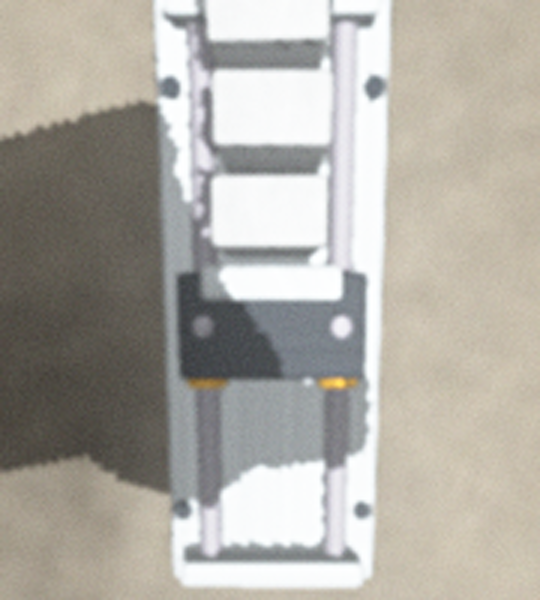

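The loose block stands free in the gap, at crop (270,210), with the stop at (280,283). Now I'll bring the closed fingers down behind the stop plate.

Call:
{"method": "carry_out", "body": {"steps": [[-0.29, 0.98, 0, 0, 0, 0, 0], [-0.29, 0.98, 0, 0, 0, 0, 0], [0, 0, -0.8, 0, 0, 0, 0], [0, 0, -1, 0, 0, 0, 0], [0, 0, -1, 0, 0, 0, 0], [0, 0, -1, 0, 0, 0, 0], [0, 0, -0.7, 0, 0, 0, 0], [0, 0, -0.3, 0, 0, 0, 0], [0, 0, 0, 0, 0, 0, 0]]}}

```text
clock: 22.0
position: [0.5233, 0.1443, 0.0653]
tool_rot: [-0.003, 0.601, 0.799, -0.004]
contact_force: [0.0, -0.5, 0.8]
finger_gap: -0.0002
grasp_force: 0.0
```

Call:
{"method": "carry_out", "body": {"steps": [[-0.022, 0.077, 0, 0, 0, 0, 0], [-0.022, 0.077, 0, 0, 0, 0, 0], [-0.022, 0.077, 0, 0, 0, 0, 0], [-0.022, 0.077, 0, 0, 0, 0, 0], [-0.022, 0.077, 0, 0, 0, 0, 0], [-0.022, 0.077, 0, 0, 0, 0, 0], [-0.022, 0.077, 0, 0, 0, 0, 0], [-0.022, 0.077, 0, 0, 0, 0, 0], [-0.022, 0.077, 0, 0, 0, 0, 0], [-0.022, 0.077, 0, 0, 0, 0, 0], [0, 0, 0, 0, 0, 0, 0]]}}

```text
clock: 23.1
position: [0.5186, 0.1628, 0.0659]
tool_rot: [-0.002, 0.602, 0.799, -0.004]
contact_force: [0.2, -0.9, 0.8]
finger_gap: 0.0
grasp_force: 0.5
```

Call:
{"method": "carry_out", "body": {"steps": [[-0.017, 0.058, 0, 0, 0, 0, 0], [-0.017, 0.058, 0, 0, 0, 0, 0], [-0.017, 0.058, 0, 0, 0, 0, 0], [-0.017, 0.058, 0, 0, 0, 0, 0]]}}

```text
clock: 23.5
position: [0.5171, 0.1681, 0.0658]
tool_rot: [-0.002, 0.602, 0.798, -0.004]
contact_force: [2.2, -2.0, 0.1]
finger_gap: 0.0002
grasp_force: 1.3
```

Call:
{"method": "carry_out", "body": {"steps": [[-0.011, 0.038, 0, 0, 0, 0, 0], [-0.011, 0.038, 0, 0, 0, 0, 0], [0, 0, 0, 0, 0, 0, 0]]}}

```text
clock: 23.8
position: [0.5164, 0.1704, 0.0658]
tool_rot: [-0.002, 0.602, 0.799, -0.004]
contact_force: [0.8, -1.7, 0.6]
finger_gap: -0.0001
grasp_force: 1.0
```

Call:
{"method": "carry_out", "body": {"steps": [[-0.011, 0.038, 0, 0, 0, 0, 0], [-0.011, 0.038, 0, 0, 0, 0, 0], [0, 0, 0, 0, 0, 0, 0]]}}

```text
clock: 24.1
position: [0.5159, 0.1721, 0.0658]
tool_rot: [-0.002, 0.602, 0.799, -0.004]
contact_force: [1.3, -2.1, 0.9]
finger_gap: -0.0001
grasp_force: 1.2
```

Call:
{"method": "carry_out", "body": {"steps": [[-0.011, 0.038, 0, 0, 0, 0, 0], [0, 0, 0, 0, 0, 0, 0]]}}

```text
clock: 24.3
position: [0.5157, 0.1726, 0.0658]
tool_rot: [-0.002, 0.602, 0.798, -0.004]
contact_force: [2.8, -3.1, -0.1]
finger_gap: -0.0002
grasp_force: 1.8
```

Call:
{"method": "carry_out", "body": {"steps": [[-0.011, 0.038, 0, 0, 0, 0, 0], [0, 0, 0, 0, 0, 0, 0]]}}

```text
clock: 24.5
position: [0.5157, 0.1726, 0.0658]
tool_rot: [-0.002, 0.602, 0.798, -0.004]
contact_force: [3.7, -5.1, 0.3]
finger_gap: 0.0003
grasp_force: 2.7
```

Call:
{"method": "carry_out", "body": {"steps": [[-0.011, 0.038, 0, 0, 0, 0, 0], [0, 0, 0, 0, 0, 0, 0]]}}

```text
clock: 24.7
position: [0.5157, 0.1726, 0.0659]
tool_rot: [-0.001, 0.603, 0.798, -0.005]
contact_force: [3.7, -6.9, 1.2]
finger_gap: -0.0
grasp_force: 3.5
```

Call:
{"method": "carry_out", "body": {"steps": [[-0.011, 0.038, 0, 0, 0, 0, 0], [0, 0, 0, 0, 0, 0, 0]]}}

```text
clock: 24.9
position: [0.5157, 0.1727, 0.0659]
tool_rot: [-0.001, 0.603, 0.798, -0.005]
contact_force: [4.9, -7.9, 1.2]
finger_gap: 0.0002
grasp_force: 4.3
```

Call:
{"method": "carry_out", "body": {"steps": [[-0.011, 0.038, 0, 0, 0, 0, 0], [-0.011, 0.038, 0, 0, 0, 0, 0], [-0.011, 0.038, 0, 0, 0, 0, 0], [0, 0, 0, 0, 0, 0, 0]]}}

```text
clock: 25.3
position: [0.5156, 0.1727, 0.0659]
tool_rot: [0.001, 0.604, 0.797, -0.007]
contact_force: [6.6, -13.2, 3.9]
finger_gap: -0.0002
grasp_force: 6.8
```

```bash
python3 - <<'E'
from h import *
st()
w=cap('wrist','w9.png');a=cap('scene','s9.png');t=cap('top','t9.png')
E
```

```text
t 25.3 pos [0.5156 0.1727 0.0659] y [ 0.963  0.27  -0.01 ] z [-0.007 -0.012 -1.   ] j [-0.25  0.89 -0.27  1.93  0.56  0.42 -0.68] F [  6.6 -13.2   3.9] gap -0.0002 g 6.8
```

The force rose to 15 N with no motion, so it is snug. Backing off, rising, and verifying from numbers (picture budget used).

Call:
{"method": "carry_out", "body": {"steps": [[0.1, -0.35, 0, 0, 0, 0, 0], [0.15, -0.5, 0, 0, 0, 0, 0], [0, 0, 0.5, 0, 0, 0, 0], [0, 0, 1, 0, 0, 0, 0], [0, 0, 1, 0, 0, 0, 0], [0, 0, 1, 0, 0, 0, 0], [0.27, -0.96, 1, 0, 0, 0, 0], [0.27, -0.96, 0.4, 0, 0, 0, 0], [0.2, -0.6, 0, 0, 0, 0, 0], [0, 0, 0, 0, 0, 0, 0], [0, 0, 0, 0, 0, 0, 0]]}}

```text
clock: 26.55
position: [0.5381, 0.0957, 0.1887]
tool_rot: [-0.003, 0.602, 0.799, -0.003]
contact_force: [-0.7, 0.7, 0.4]
finger_gap: 0.0001
grasp_force: 0.0
```

```bash
python3 - <<'E'
from h import *
s,M=st()
w=cap('wrist','w10.png');g=cv2.cvtColor(w['pixels'],cv2.COLOR_RGB2GRAY)
wall=np.array([.497,.2373,0]);Y=np.array([-.274,.962,0]);X=np.array([.962,.274,0])
for off in(-.008,0,.008):
    ys=np.arange(-.065,.012,.001)
    px=proj(w,[wall+Y*y+X*off+[0,0,.078] for y in ys])
    print(off,px[0].round(),px[-1].round(),[int(g[int(round(v)),int(round(u))]) if 0<=v<384 else -1 for u,v in px])
E
```

```text
t 26.55 pos [0.5381 0.0957 0.1887] y [ 0.961  0.276 -0.008] z [-0.008 -0.002 -1.   ] j [ 0.01  0.7  -0.45  1.85  0.45  0.7  -0.42] F [-0.7  0.7  0.4] gap 0.0001 g 0.0
-0.008 [248.  88.] [247. -31.] [129, 125, 124, 127, 129, 125, 137, 130, 131, 133, 167, 251, 252, 252, 253, 253, 253, 253, 225, 225, 247, 249, 249, 249, 250, 249, 249, 249, 249, 248, 249, 249, 248, 222, 224, 249, 249, 249, 249, 248, 249, 249, 248, 249, 249, 249, 249, 249, 249, 230, 235, 248, 249, 249, 249, 249, 248, 249, -1, -1, -1, -1, -1, -1, -1, -1, -1, -1, -1, -1, -1, -1, -1, -1, -1, -1, -1]
0 [258.  88.] [259. -32.] [133, 128, 128, 131, 136, 132, 134, 129, 139, 137, 170, 252, 253, 253, 253, 253, 254, 253, 231, 240, 251, 251, 251, 251, 251, 251, 250, 250, 250, 249, 248, 249, 249, 227, 226, 250, 251, 250, 251, 251, 250, 250, 250, 249, 250, 249, 249, 250, 250, 233, 240, 250, 251, 251, 251, 251, 251, 250, -1, -1, -1, -1, -1, -1, -1, -1, -1, -1, -1, -1, -1, -1, -1, -1, -1, -1, -1]
0.008 [269.  88.] [271. -32.] [130, 130, 134, 132, 132, 132, 139, 130, 134, 138, 165, 252, 253, 253, 253, 253, 253, 253, 232, 242, 251, 251, 251, 251, 251, 251, 251, 251, 250, 249, 249, 250, 250, 228, 230, 250, 251, 251, 251, 250, 251, 250, 250, 249, 247, 249, 249, 248, 247, 232, 239, 248, 251, 250, 251, 250, 249, 250, -1, -1, -1, -1, -1, -1, -1, -1, -1, -1, -1, -1, -1, -1, -1, -1, -1, -1, -1]
```

The seams are hairlines at -47, -31.5 and -15.5 mm from the wall, 16 mm apart, so the blocks are snug. Handing in.

```bash
python3 -c "
from h import *
print(r.hand_in())"
```

```text
the job is handed in; nothing more can be done
None
```

The job is handed in at about 27 s. The third block stands on end in the gap and was let go there. I then slid the stop up until it no longer moved at about 15 N. The final wrist image showed only hairline seams, 16 mm apart, and I didn't touch the bushing, bearing or hub. The hand-in gave no verdict.

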